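# Set the slicer's thickness free of play and load it

## Robot

A 6-joint arm with a two-finger parallel gripper is mounted at the origin on a cart in front of the work surface, level with it; the furniture and walls round the work are solid. World frame = base frame: x ahead of the robot, y to its left, z up, the work surface at z = 0. Lengths are in m, angles in rad, forces in N, time in s.
With the tool pointing down it reaches from about 0.35 to 0.975 m from the base axis. Payload 7.1 kg.
Tool frame: the origin (TCP) lies midway between the tips of the shut fingers; the grasp point (between the pads) lies 19 mm behind it; z points along the fingers, y is the line along which they close (so a half turn about z gives the same grasp; the last joint's range is limited). The gripper opens to 88 mm and grips with 3 to 60 N. Pads are 20 mm wide; open, the fingers measure 115 mm over their backs; the gripper's body (75 mm by 178 mm) begins 61 mm behind the grasp point.
Start: joints at [1.122, 0.423, 1.63, -0, 1.089, -0.019], TCP at [0.26, 0.568, 0.223] pointing down, gripper open.
Joint ranges: [-3, 3], [-0.9, 2.11], [0.09, 2.58], [-1.31, 4.45], [0.11, 2.69], [-2.54, 2.54]. Speed limits (rad/s): [2.39, 2.39, 3.01, 3.14, 3.14, 3.14].

## Interface

Orientations are given as a unit quaternion [w, x, y, z].
In Python, from station import move_pose, movel, movej, command_gripper, wait, inverse_kinematics, read_camera, camera_info, MotionError, job_done, get_time, get_joint_pos, get_qvel, get_effort, get_tcp_pos, get_ee_rot, get_ft_force, get_ft_torque, get_grip_width, get_finger_force gives the robot as it stands. Calls block until the motion is done:
- move_pose(position, orientation): joint-space move of the TCP to a pose.
- movel(position, frame=None, v=0.15, until_force=None): straight line of the TCP; frame=None keeps the orientation; v is the mean speed in m/s. With until_force (N) it stops when the force on the tool has changed by that much, and returns True; else False.
- movej(angles): joint-space move.
- command_gripper(opening): opening from 0.0 (shut) to 1.0 (fully open); the grip force is fixed at half the most; returns when the fingers have stopped.
- wait(seconds).
- inverse_kinematics(position, orientation): joint angles nearest the present ones, or None.
- read_camera(name): name is "side" or "top"; returns the picture (420x560x3 uint8, red, green, blue); there is no depth.
- camera_info(name): a dict with "intrinsics" (3x3 intrinsics, pixels), "T" (4x4, takes a point from camera to world coordinates). Camera axes: x right, y up, looking along -z (the intrinsics and any distortion apply to the point x, -y, -z); pixel columns grow to the right and rows downward; lengths in m; the calibration is good to about 2 mm. A picture is of the moment at which its call begins. camera_info takes no time and is no camera call.
A pose or a line that the arm cannot do raises MotionError and nothing moves.
- job_done(): hands the job in; it is judged then, once.
Readings, each from a call of its own:
- get_time(): time.
- get_joint_pos(): joint angles.
- get_qvel(): joint speeds.
- get_effort(): joint torques, N m.
- get_tcp_pos(): TCP position.
- get_ee_rot(): TCP orientation.
- get_ft_force(): force on the tool from outside, world axes, zero at the start.
- get_ft_torque(): the same for the moment, N m.
- get_grip_width(): opening from 0.0 (shut) to 1.0 (fully open).
- get_finger_force(): force on a finger pad.
Only numpy, scipy, OpenCV 4.12 (cv2) and the standard library are available. Lean on these libraries where they do the work, as an engineer would, in place of code of your own. Each camera call takes 0.05 s, during which the arm holds its last target. There are 200 camera calls.

## Task

Get the slicer ready for whichever of the lemon and the garlic lies on the white coaster: turn the grey knob on the sloping console so that the white pointer stands at the yellow clip for the lemon, or at the red clip for the garlic. The knob has play, so come up to the clip clockwise only, with the play taken up; if the pointer is already beyond the clip, first turn back well past it. Then lay that lemon or garlic in the slicer's feed tray without dropping it, and leave the other one on the cork coaster and everything else where it is.

Things in the scene. Friction and masses are not known exactly. Their poses are not given: they have to be found in the camera images.
- slicer: white kitchen slicer, fixed, 280 x 192 x 163 mm (x -150 to +130 mm); origin on the table under it, x axis from its front (the feed tray) towards its back, z up. Front: a 45 mm high body with the open feed tray on it, rim 90 mm high, and a steel blade disc at its +y side, top 102 mm high. Back: console 170 mm wide, its flat panel rising backwards at 30 degrees from 85 to 160 mm high
- dial_axis (a point): point where the dial's axis meets the sloping panel: at [65, 0, 122.5] mm in the slicer's frame. The axis is the panel's normal, tilted 30 degrees from vertical towards the slicer's front (slicer frame: [-0.5, 0, 0.866])
- tray_floor (a point): centre of the feed tray's inner floor, 50 mm above the table, at [-75, 0, 50] mm in the slicer frame, axes as the slicer's; the tray is 125 mm (x) by 155 mm (y) inside, 5 mm walls, 40 mm deep, open above
- dial (a joint): angle of the white pointer about the dial axis, rad: 0 when it points straight up the slope, growing clockwise as seen from in front and above, from -1.15 to 1.15. The white pointer's tip runs 50 mm from the axis. Stiff (about 0.18 N m); stays where it is left
- knob (a joint): angle of the grey knob relative to the pointer, rad, clockwise positive: the knob's play, from -0.12 to 0.12. Inside it the knob turns lightly by itself (0.04 N m); at +0.12 it carries the pointer clockwise, at -0.12 anticlockwise. The play counts as taken up clockwise above 0.03
- knob_grip (a point): grip point of the grey knob, on the dial axis 28 mm out from the panel; its x axis lies along the grip bar, z out along the dial axis. The bar is 46 mm long, 14 mm thick, from 10 to 38 mm out from the panel, on a round foot of 48 mm diameter; at dial + knob = 0 it lies up and down the slope
- pointer_tip (a point): tip of the white pointer, 50 mm from the dial axis
- yellow_clip (a joint): angle of the yellow clip (the lemon's setting) on the dial's edge, on the same scale as joint dial; lies clockwise of the straight-up position, 0.42 to 0.68
- red_clip (a joint): angle of the red clip (the garlic's setting) on the dial's edge, on the same scale as joint dial; lies anticlockwise, -0.68 to -0.42
- yellow_clip_mark (a point): the point the pointer's tip must reach for the yellow clip, 50 mm from the axis just inside the clip; its x axis points outward from the dial axis, its y axis anticlockwise
- red_clip_mark (a point): the same for the red clip
- white_coaster: round white ceramic coaster, 100 mm diameter, 6 mm thick, fixed; origin at the centre of its underside. What lies on it is to be sliced
- cork_coaster: round brown cork coaster, 100 mm diameter, 6 mm thick, fixed; origin at the centre of its underside. What lies on it stays
- lemon: yellow lemon, 71 x 53 x 51 mm, long along its x axis, about 100 g; origin at the centre of its underside
- lemon_mid (a point): middle of the lemon, 25.5 mm above its origin
- garlic: pale pink garlic bulb, 56 x 56 x 56 mm, about 60 g, with a pointed top; origin at the centre of its underside
- garlic_mid (a point): middle of the garlic, 28 mm above its origin
- mug: green and white mug, 101 mm high, bystander; origin at the centre of its underside
- mill: small salt mill, 44 mm diameter, 90 mm high, bystander; origin at the centre of its underside
Things that resemble listed ones, but are neither listed nor needed, are in the scene too. Several things look just like the cork_coaster: the one meant starts farthest to the robot's right.

How it is judged:
By the outcome, as a careful person would: the job done as asked, in the order asked, and still so for the second after the job is handed in, with the robot touching nothing.
It also fails if it takes over 58 s, if anything falls off the work surface, if the arm or the gripper's body presses on something with over 40 N, if the wrist force passes 120 N, or if a joint passes its speed limit or range.

## Working session

There is one attempt and no reset: what is moved stays moved. The work goes in short steps, each a Python script; the robot and the scene stay as the last script left them, time stands still between calls to the robot, and variables do not carry over. Pictures are saved under pics/ and viewed, at most 10 in all, crops included, and the job is handed in when it is done.

```bash
ls; mkdir -p pics
python3 - <<'E'
from station import *
import cv2,numpy as np
for n in("side","top"):
    im=read_camera(n); cv2.imwrite(f"pics/{n}0.png",im[:,:,::-1]); i=camera_info(n); print(n,{k:np.round(v,4).tolist() if not isinstance(v,str) else v for k,v in i.items()})
print(get_time())
E
```

```text
pics
side {'intrinsics': [[391.5485, 0.0, 279.092], [0.0, 391.5485, 210.5897], [0.0, 0.0, 1.0]], 'T': [[0.998, -0.0519, 0.0355, 0.5938], [0.0592, 0.5859, -0.8082, -0.9045], [0.0212, 0.8087, 0.5879, 0.8356], [0.0, 0.0, 0.0, 1.0]]}
top {'intrinsics': [[504.9283, 0.0, 279.6406], [0.0, 504.9283, 207.5847], [0.0, 0.0, 1.0]], 'T': [[0.0143, 0.9808, -0.1946, 0.214], [-0.9998, 0.0107, -0.0194, 0.0455], [-0.0169, 0.1948, 0.9807, 1.6979], [0.0, 0.0, 0.0, 1.0]]}
0.1
```

View pics/side0.png

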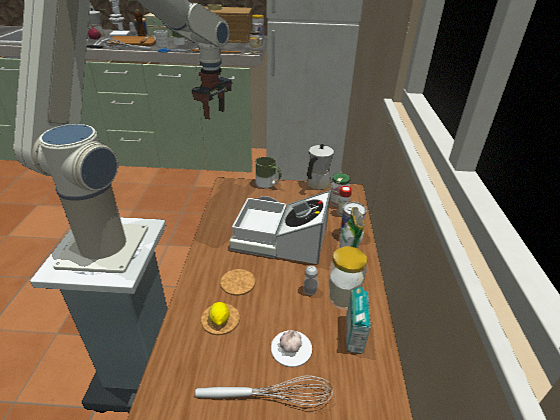

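View pics/top0.png

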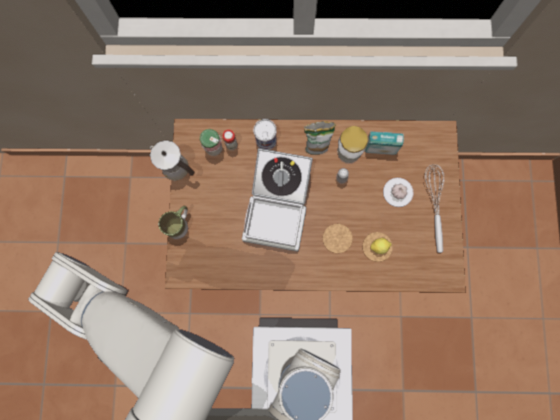

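The garlic lies on the white coaster (top 398,192), so the red clip is the target. The slicer has its tray at top (275,222) and its dial at (282,176). The lemon is on the cork coaster at (378,246). Next I'll zoom in on the dial and the slicer.

```bash
cat > h.py <<'E'
import numpy as np,cv2
from station import *
def ray(n,u,v):
    i=camera_info(n);K=np.array(i["intrinsics"]);T=np.array(i["T"])
    d=np.linalg.inv(K)@[u,v,1.]; d=T[:3,:3]@[d[0],-d[1],-d[2]]
    return T[:3,3],d
def onplane(n,u,v,p0,nn=(0,0,1)):
    o,d=ray(n,u,v);nn=np.array(nn);return o+d*(nn@(np.array(p0)-o))/(nn@d)
def onz(n,u,v,z): return onplane(n,u,v,(0,0,z))
def proj(n,P):
    i=camera_info(n);K=np.array(i["intrinsics"]);T=np.array(i["T"])
    c=T[:3,:3].T@(np.array(P)-T[:3,3]);q=K@[c[0],-c[1],-c[2]];return q[:2]/q[2]
def bgr(n): return np.ascontiguousarray(read_camera(n)[:,:,::-1])
E
python3 - <<'E'
from h import *
t=cv2.imread("pics/top0.png");s=cv2.imread("pics/side0.png")
a=cv2.resize(t[140:260,230:330],None,fx=5,fy=5,interpolation=cv2.INTER_CUBIC)
b=cv2.resize(s[180:270,225:335],None,fx=5,fy=5,interpolation=cv2.INTER_CUBIC)
cv2.imwrite("pics/z_top.png",a);cv2.imwrite("pics/z_side.png",b)
E
```

```text
(no output)
```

View pics/z_top.png

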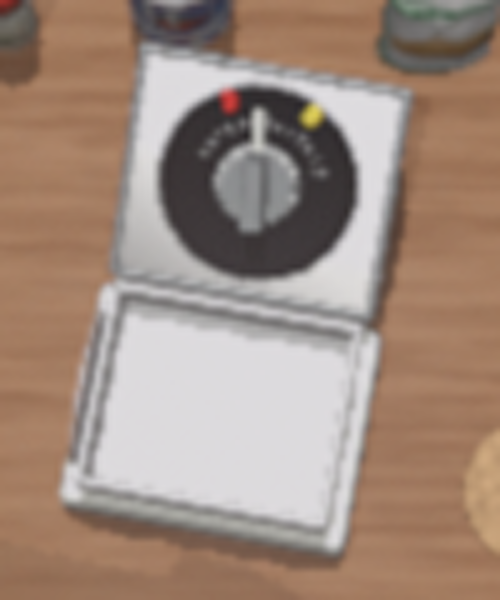

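View pics/z_side.png

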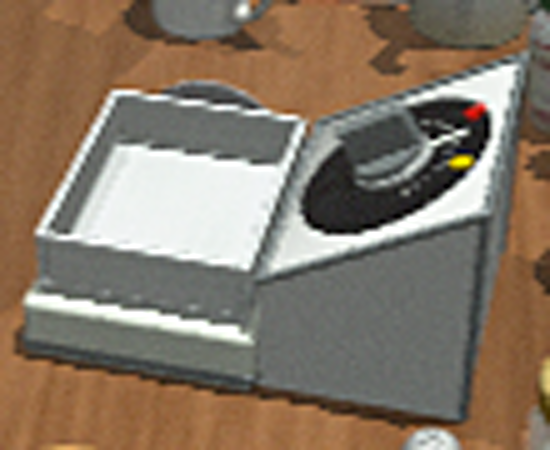

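```bash
cat > m.py <<'E'
from h import *
from scipy.optimize import least_squares
def slicer(p):
    c,s=np.cos(p[2]),np.sin(p[2]);return np.array([[c,-s,0],[s,c,0],[0,0,1]]),np.array([p[0],p[1],0])
tp=[((378,335),(-7.5,-82.5,90)),((103,288),(-7.5,82.5,90)),((335,555),(-142.5,-82.5,90)),((140,45),(130,85,160)),((410,92),(130,-85,160))]
sp=[((38,237),(-142.5,-82.5,90)),((115,92),(-142.5,82.5,90)),((305,122),(-7.5,82.5,90)),((490,213),(130,-85,160)),((525,55),(130,85,160)),((465,418),(130,-85,0))]
obs=[("top",np.array(a)/5+[230,140]-.4,np.array(b)/1e3) for a,b in tp]+[("side",np.array(a)/5+[225,180]-.4,np.array(b)/1e3) for a,b in sp]
def res(p):
    R,t=slicer(p);return np.ravel([proj(n,R@b+t)-a for n,a,b in obs])
f=least_squares(res,[.6,.05,-.2],loss='soft_l1');print("slicer",f.x);print(np.round(res(f.x).reshape(-1,2),1).tolist())
R,t=slicer(f.x)
ax=R@[-.5,0,.866];up=R@[.866,0,.5];rt=np.cross(up,ax)  # right (clockwise side)
D=R@[.065,0,.1225]+t;print("dial",D,"right",rt,proj("top",D),proj("side",D))
ims={n:bgr(n) for n in("top","side")}
box={"top":(150,205,250,310),"side":(195,232,280,330)}
for n,im in ims.items():
    r0,r1,c0,c1=box[n];cr=im[r0:r1,c0:c1].astype(int);b,g,r=cr[...,0],cr[...,1],cr[...,2]
    def pl(u,v,h):
        q=onplane(n,u,v,D+ax*h,ax)-D-ax*h;return np.array([q@rt,q@up])
    for nm,m in(("red",(r>130)&(g<90)&(b<90)),("yel",(r>130)&(g>120)&(b<90))):
        vv,uu=np.nonzero(m);q=pl(uu.mean()+c0,vv.mean()+r0,.007)
        print(n,nm,len(uu),np.round([uu.mean()+c0,vv.mean()+r0],1),"xy mm",np.round(q*1e3,1),"r",np.hypot(*q)*1e3,"ang",np.arctan2(q[0],q[1]))
    dk=((cr.max(2)<75)).astype(np.uint8)
    cs,_=cv2.findContours(dk,cv2.RETR_EXTERNAL,cv2.CHAIN_APPROX_NONE);c=max(cs,key=cv2.contourArea)
    e=cv2.fitEllipse(cv2.convexHull(c)) ;q=pl(e[0][0]+c0,e[0][1]+r0,.004);print(n,"disc",e,np.round(q*1e3,1))
# rectified dial view at 7mm out, 5 px/mm
    W=np.array([[x,y] for x in(-.07,.07) for y in(-.07,.07)]);src=np.float32([proj(n,D+ax*.007+rt*x+up*y) for x,y in W]);dst=np.float32([[280+x*4000,280-y*4000] for x,y in W])
    cv2.imwrite(f"pics/r_{n}.png",cv2.warpPerspective(im,cv2.getPerspectiveTransform(src,dst),(560,560),flags=cv2.INTER_CUBIC))
cv2.imwrite("pics/r.png",cv2.resize(np.hstack([cv2.imread("pics/r_top.png")[:, :],cv2.imread("pics/r_side.png")]),(800,400)))
# garlic / lemon
def blob(n,box,f):
    r0,r1,c0,c1=box;cr=ims[n][r0:r1,c0:c1].astype(int);m=f(cr[...,0],cr[...,1],cr[...,2]).astype(np.uint8)
    k,l,st,ce=cv2.connectedComponentsWithStats(m);j=1+np.argmax(st[1:,4]);return ce[j]+[c0,r0],st[j]
pk=lambda b,g,r:(r-b>12)&(r>90)&(abs(r-g)<70)
for n,bx in(("top",(184,200,390,408)),("side",(325,360,277,305))):
    c,st=blob(n,bx,pk);print("garlic",n,c,st,onz(n,*c,.034))
def tri(a,b):
    (o1,d1),(o2,d2)=ray("top",*a),ray("side",*b);A=np.stack([d1,-d2],1);k=np.linalg.lstsq(A,o2-o1,rcond=None)[0];p,q=o1+d1*k[0],o2+d2*k[1];return (p+q)/2,np.linalg.norm(p-q)
print(tri(blob("top",(184,200,390,408),pk)[0],blob("side",(325,360,277,305),pk)[0]))
for n,bx in(("top",(175,210,380,416)),("side",(325,368,265,318))):
    c,st=blob(n,bx,lambda b,g,r:(np.minimum(np.minimum(r,g),b)>165)|((r-b>5)&(r-b<45)&(r>130)));print("coaster",n,c,st,st[:2]+st[2:4]/2+np.array([bx[2],bx[0]]),onz(n,*(st[:2]+(st[2:4]-1)/2+np.array([bx[2],bx[0]])),.006))
g=np.hstack([cv2.resize(ims["top"][170:215,376:421],(400,400)),cv2.resize(ims["side"][325:370,268:313],(400,400))])
cv2.imwrite("pics/rg.png",np.vstack([cv2.imread("pics/r.png"),g])[:, :] if 0 else cv2.resize(np.vstack([cv2.imread("pics/r.png"),g]),(600,600)))
E
python3 m.py
```

```text
slicer [ 0.56330372  0.08213258 -0.1541619 ]
[[-2.3, -1.8], [2.8, -0.6], [-0.4, -5.0], [0.8, 1.5], [-0.4, 0.4], [-0.5, 0.1], [-0.9, -0.4], [0.2, -0.9], [-0.1, 0.3], [-0.5, -0.0], [0.4, 0.5]]
dial [0.62753286 0.0721517  0.1225    ] right [-0.15354523 -0.98809709  0.        ] [281.47216294 176.85459879] [303.86700005 212.59236604]
top red 10 [275.7 159.6] xy mm [-25.6  55. ] r 60.64979708142852 ang -0.4356782460025402
top yel 11 [291.8 162.9] xy mm [26.6 52.6] r 58.92169721718394 ang 0.46824578216558993
top disc ((31.254098892211914, 26.081165313720703), (36.69804000854492, 37.95241165161133), 107.16578674316406) [-0.8  3.5]
side red 9 [318.6 201.1] xy mm [-28.   49.5] r 56.88922844862249 ang -0.5143590078991649
side yel 14 [300.7 204.4] xy mm [-43.9 -15.9] r 46.70883392325338 ang -1.9174052193854165
side disc ((23.46480941772461, 17.753067016601562), (20.00385093688965, 41.28468322753906), 60.79497528076172) [7.1 1.9]
garlic top [398.98203593 191.10179641] [  2   0  15  15 167] [ 0.60512936 -0.32283431  0.034     ]
garlic side [290.55985267 336.23572744] [  0   0  28  27 543] [ 0.60365202 -0.31573709  0.034     ]
(array([ 0.60347975, -0.32118564,  0.04137766]), np.float64(0.00016974331214964031))
coaster top [397.86187845 191.83287293] [  3   2  31  30 724] [398.5 192. ] [ 0.61027775 -0.32563822  0.006     ]
coaster side [291.50640394 347.55862069] [   6    5   41   36 1015] [291.5 348. ] [ 0.60621714 -0.32745996  0.006     ]
```

View pics/rg.png

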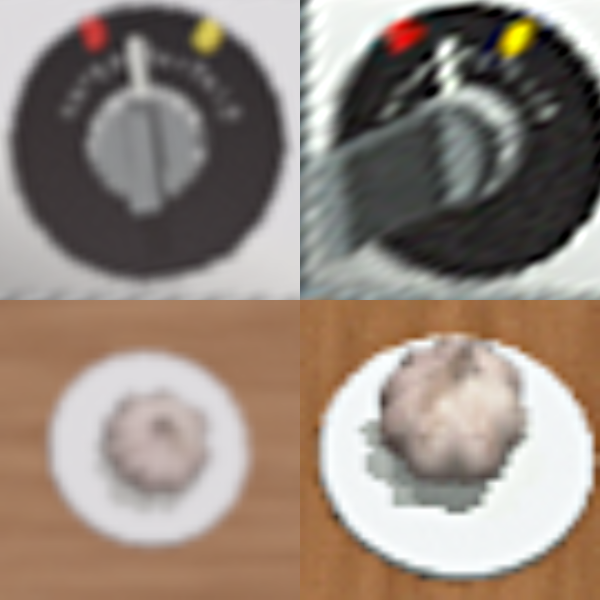

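The rectified crops put the dial centre slightly up-slope of my estimate. The red clip is at about -0.5 rad and the pointer at about -0.15. The garlic is centred at about top (399,191) and side (291,341), near (0.605, -0.324). One refinement of the dial by two-view triangulation, then I move.

```bash
cat > d.py <<'E'
from h import *
from scipy.optimize import least_squares
psi=-0.154;R=np.array([[np.cos(psi),-np.sin(psi),0],[np.sin(psi),np.cos(psi),0],[0,0,1]])
ax=R@[-.5,0,.866025];up=R@[.866025,0,.5];rt=np.cross(up,ax)
D0=np.array([.6275,.0722,.1225]);H0=.003;S=4
def rect(n,im):
    W=[(x,y) for x in(-70,70) for y in(-70,70)];src=np.float32([proj(n,D0+ax*H0+(rt*x+up*y)/1e3) for x,y in W])
    return cv2.warpPerspective(im,cv2.getPerspectiveTransform(src,np.float32([[(70+x)*S,(70-y)*S] for x,y in W])),(140*S,140*S),flags=cv2.INTER_LINEAR)
def dial(n,im):
    q=rect(n,im);I=q.astype(int);b,g,r=I[...,0],I[...,1],I[...,2];Y,X=np.mgrid[:140*S,:140*S];X=X/S-70;Y=70-Y/S;o={}
    for nm,m in(("red",(r>110)&(r-g>60)&(r-b>60)),("yel",(r>110)&(g>100)&(r-b>60)&(g-b>60))):
        m=m&(Y>20)&(np.hypot(X,Y)<80);o[nm]=np.array([X[m].mean(),Y[m].mean()]) if m.sum()>50 else None
    gr=I.mean(2);P=[]
    for a in np.radians(np.arange(-20,150,3) if n=="side" else np.arange(-50,230,3)):   # ccw from right; outward first dark->light edge
        if 50<np.degrees(a)<130: continue
        rr=np.arange(72,50,-.25);xs=rr*np.cos(a),rr*np.sin(a);c=((70+xs[0])*S).astype(int),((70-xs[1])*S).astype(int)
        ok=(c[0]<140*S)&(c[1]<140*S)&(c[0]>=0)&(c[1]>=0);rr=rr[ok];v=gr[c[1][ok],c[0][ok]]
        if len(rr)>8:
            k=np.argmax(v[:-4]-v[4:]); 
            if v[k]-v[k+4]>15:P.append((rr[k+2]*np.cos(a),rr[k+2]*np.sin(a)))
    P=np.array(P);f=least_squares(lambda p:np.hypot(P[:,0]-p[0],P[:,1]-p[1])-p[2],[0,0,62],loss="soft_l1");o["disc"]=f.x
    # pointer: brightness centroid by radius about disc centre
    c=f.x[:2];A=np.radians(np.arange(-80,80,.5));L=[]
    for rad in(46,48):
        xs=((70+c[0]+rad*np.sin(A))*S).astype(int).clip(0,559);ys=((70-c[1]-rad*np.cos(A))*S).astype(int).clip(0,559)
        w=I.min(2)[ys,xs];k=np.argmax(w);s=slice(max(k-8,0),k+9);ww=(w[s]-w[s].min()).astype(float);L.append((rad,round(float((A[s]*ww).sum()/ww.sum()),3),int(w[k])))
    o["ptr"]=L;return o,q
def ang(p,c): return np.arctan2(p[0]-c[0],p[1]-c[1])
def tri2(p,q):
    to=lambda p:D0+ax*H0+(rt*p[0]+up*p[1])/1e3
    (o1,o2)=[np.array(camera_info(n)["T"])[:3,3] for n in("top","side")];d1,d2=to(p)-o1,to(q)-o2
    k=np.linalg.lstsq(np.stack([d1,-d2],1),o2-o1,rcond=None)[0];m=(o1+d1*k[0]+o2+d2*k[1])/2;e=np.linalg.norm(o1+d1*k[0]-o2-d2*k[1])
    v=m-D0;return np.round(np.array([v@rt,v@up,v@ax,e])*1e3,1)
def look(tag=None):
    ims={n:bgr(n) for n in("top","side")};O={n:dial(n,i) for n,i in ims.items()}
    for n in O: o=O[n][0];print(n,"disc",np.round(o["disc"],1),"ptr",o["ptr"],*[(k,np.round(o[k],1),round(float(ang(o[k],o["disc"])),3)) for k in("red","yel") if o[k] is not None])
    a,b=O["top"][0],O["side"][0]
    for k in("disc","red","yel"):
        if a[k] is not None and b[k] is not None: print("tri",k,tri2(a[k],b[k]))
    if tag: cv2.imwrite(f"pics/{tag}.png",cv2.resize(np.hstack([O["top"][1],O["side"][1]]),(800,400)))
def quat(zt,xt):
    from scipy.spatial.transform import Rotation as Ro
    z=zt/np.linalg.norm(zt);x=xt-z*(xt@z);x/=np.linalg.norm(x);q=Ro.from_matrix(np.stack([x,np.cross(z,x),z],1)).as_quat();return [q[3],q[0],q[1],q[2]]
def bar(th): return up*np.cos(th)+rt*np.sin(th)
E
python3 - <<'E'
from d import *
look("r1")
for th in(0,-.15,-.9):
    for s in(1,-1):
        print(th,s,[None if (q:=inverse_kinematics(list(D0+ax*h),quat(-ax,s*bar(th)))) is None else np.round(q,2).tolist() for h in(.014,.09)])
E
```

```text
top disc [-1.6  2.2 63.8] ptr [(46, -0.121, 179), (48, -0.119, 155)] ('red', array([-26.5,  53.5]), -0.452) ('yel', array([26.6, 52.2]), 0.513)
side disc [ 2.6  0.1 66.1] ptr [(46, -0.25, 247), (48, -0.222, 203)] ('red', array([-29.1,  51.1]), -0.556) ('yel', array([24.3, 49.6]), 0.413)
tri disc [-1.3 -0.   0.7  3.2]
tri red [-26.2  53.1   4.6   1.6]
tri yel [26.9 51.7  4.5  1.8]
0 1 [None, [0.21, 0.25, 2.07, -0.52, 0.37, 2.38]]
0 -1 [[0.18, 0.42, 2.03, -0.73, 0.25, -0.57], [0.21, 0.25, 2.07, -0.52, 0.37, -0.76]]
-0.15 1 [[0.18, 0.42, 2.03, -0.73, 0.25, 2.42], [0.21, 0.25, 2.07, -0.52, 0.37, 2.23]]
-0.15 -1 [[0.18, 0.42, 2.03, -0.73, 0.25, -0.72], [0.21, 0.25, 2.07, -0.52, 0.37, -0.91]]
-0.9 1 [[0.18, 0.42, 2.03, -0.73, 0.25, 1.67], [0.21, 0.25, 2.07, -0.52, 0.37, 1.48]]
-0.9 -1 [[0.18, 0.42, 2.03, -0.73, 0.25, -1.47], [0.21, 0.25, 2.07, -0.52, 0.37, -1.66]]
```

View pics/r1.png

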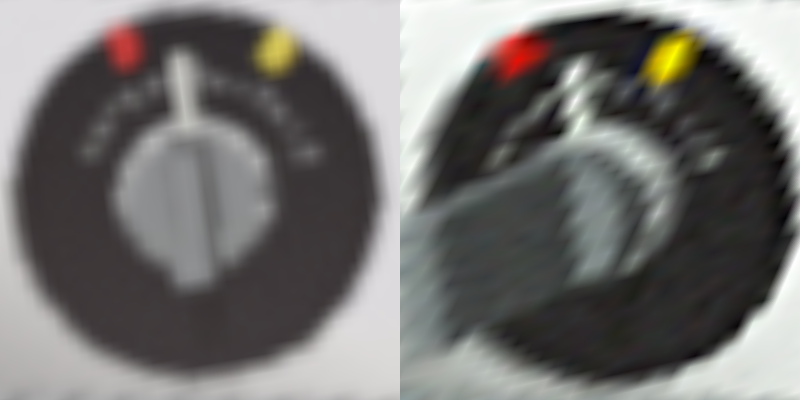

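Dial centre fixes at about (-1.3, 0) mm from the guess; the clips triangulate to a radius of about 58.6 mm, 4.5 mm out from the panel, which is plausible. Next: grip the knob, turn it back well past red, then come clockwise to just short of it and look.

```bash
cat >> d.py <<'E'
D=D0-.0013*rt
def P(h): return list(D+ax*h)
def turn(th_from,th_to):
    q=list(get_joint_pos());q[5]+=th_to-th_from;movej(q)
def Q(th): return quat(-ax,-bar(th))
E
python3 - <<'E'
from d import *
th=-.12
command_gripper(.55)
move_pose(P(.12),Q(th)); print(get_time())
print(movel(P(.014),v=.1,until_force=15),get_tcp_pos()-np.array(P(.014)),get_ft_force())
command_gripper(0); print(get_time(),get_grip_width(),get_finger_force(),get_ft_force())
turn(th,-.95);print(get_ft_torque(),get_ft_force())
turn(-.95,-.45);print(get_ft_torque(),get_ft_force(),get_time())
command_gripper(.4);movel(P(.09),v=.15)
move_pose([.42,.0,.30],Q(-.45))
print(get_time());look("r2");print(get_time())
E
```

```text
3.125
False [2.75621926e-05 1.18252214e-04 2.72096873e-04] [ 0.1337936  -0.24857731 -0.52669626]
4.9667 0.15812375641312718 29.936682879924774 [-1.19480992 -5.6302449   4.41583351]
[-0.03210699  0.41077874 -0.06539942] [-1.21660187 -0.59860357  1.72475816]
[-0.23973399  0.14433949 -0.18437275] [-1.12399121 -1.27804316  1.47409966] 6.325
8.3667
top disc [-1.5  2.  63.8] ptr [(46, -0.56, 185), (48, -0.56, 176)] ('red', array([-26.5,  53.9]), -0.45) ('yel', array([26.5, 52.2]), 0.51)
side disc [ 2.7 -0.7 66.6] ptr [(46, -0.669, 225), (48, -0.713, 221)] ('red', array([-29.1,  51.1]), -0.549) ('yel', array([24.3, 49.6]), 0.406)
tri disc [-1.1 -0.5  0.7  3.8]
tri red [-26.2  53.3   4.5   2. ]
tri yel [26.9 51.7  4.5  1.8]
8.4667
```

View pics/r2.png

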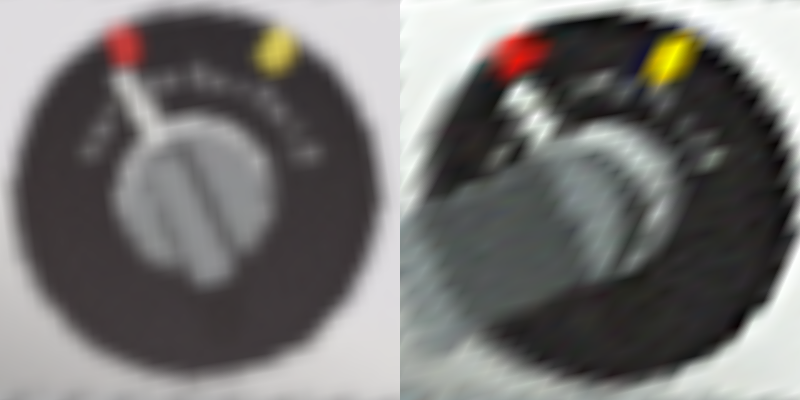

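The pointer tip is just anticlockwise of the red clip: top view gives -0.56 against -0.45, and the kinematics give -0.57, so they agree. I'll regrip and go about 0.10 further clockwise.

Run:
```python
from d import *
move_pose(P(.07),Q(-.45))
movel(P(.014),v=.12,until_force=15);command_gripper(0)
turn(-.45,-.35);print(get_ft_torque(),get_time())
command_gripper(.4);movel(P(.09),v=.15)
move_pose([.42,.0,.30],Q(-.35))
print(get_time());look("r3")
t=read_camera("top")
cv2.imwrite("pics/r3t.png",np.hstack([cv2.imread("pics/r3.png")[0:200,0:400],cv2.imread("pics/r3.png")[0:200,400:]]).repeat(2,0))
```

```text
[-0.31395049  0.13536746 -0.24561796] 10.6917
12.725
top disc [-1.4  2.1 63.7] ptr [(46, -0.477, 178), (48, -0.474, 155)] ('red', array([-26.7,  54. ]), -0.452) ('yel', array([26.6, 52.2]), 0.509)
side disc [ 2.8  0.1 66.1] ptr [(46, -0.606, 215), (48, -0.615, 188)] ('red', array([-29. ,  51.1]), -0.558) ('yel', array([24.3, 49.6]), 0.411)
tri disc [-1.1 -0.1  0.7  3.1]
tri red [-26.3  53.3   4.5   2.1]
tri yel [26.9 51.6  4.4  1.9]
```

View pics/r3.png

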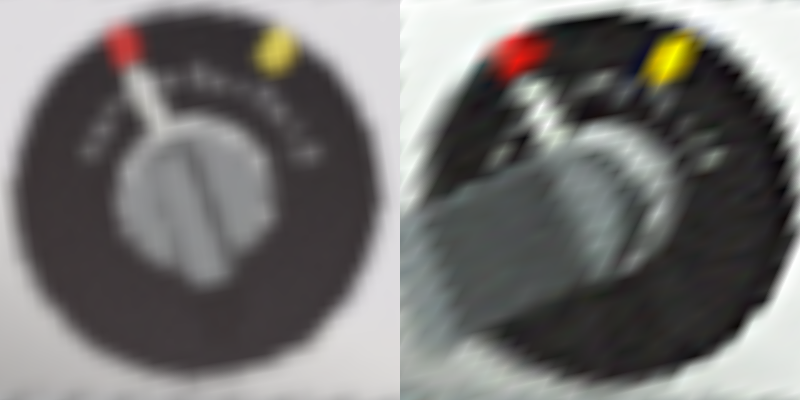

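Top view: pointer -0.475, clip -0.452. Side view agrees within its bias, so there's about 0.03 left to go. I'll finish the knob, then pick the garlic and look.

```bash
cat >> d.py <<'E'
QD=[quat(np.array([0,0,-1.]),s*(R@[1.,0,0])) for s in(1,-1)]
E
python3 - <<'E'
from d import *
move_pose(P(.07),Q(-.35))
movel(P(.014),v=.12,until_force=15);command_gripper(0)
turn(-.35,-.32);print(get_ft_torque(),get_time())
command_gripper(.4);movel(P(.09),v=.15)
g=[.605,-.324]
js=[inverse_kinematics([*g,.2],q) for q in QD];k=min((i for i in(0,1) if js[i] is not None),key=lambda i:abs(js[i][5]));print(k,js[k])
movel([.50,.02,.30],v=.25)
move_pose([*g,.2],QD[k]);command_gripper(.95);print(get_time());look("r4")
print(movel([*g,.015],v=.15,until_force=10),get_tcp_pos());command_gripper(0);print(get_grip_width()*.088,get_finger_force())
movel([*g,.16],v=.15);wait(.1);print(get_grip_width()*.088,get_finger_force(),get_ft_force(),get_time())
a,b=bgr("top"),bgr("side");cv2.imwrite("pics/g.png",np.hstack([cv2.resize(cv2.imread("pics/r4.png")[:,:400],(400,400)),cv2.resize(b[230:370,220:360],(400,400))]))
E
```

```text
[-0.34531134  0.21424128 -0.21452609] 15.1
0 [-5.09011909e-01  5.36116422e-01  1.50003378e+00 -4.44089210e-16
  1.10544245e+00  1.21578442e+00]
20.1917
top disc [-1.5  2.1 63.9] ptr [(46, -0.433, 174), (48, -0.432, 146)] ('red', array([-26.7,  54.1]), -0.453) ('yel', array([26.6, 52.3]), 0.51)
side disc [24.7 27.5 34.5] ptr [(46, -0.001, 254), (48, -0.002, 254)]
tri disc [ -4.6   5.6 -13.6  16.3]
False [ 0.60571402 -0.32441121  0.01608817]
0.05158764359949728 29.969210319791273
0.051695876141907585 29.978218545046502 [ 0.02781163  0.10497964 -1.34760285] 23.5
```

View pics/g.png

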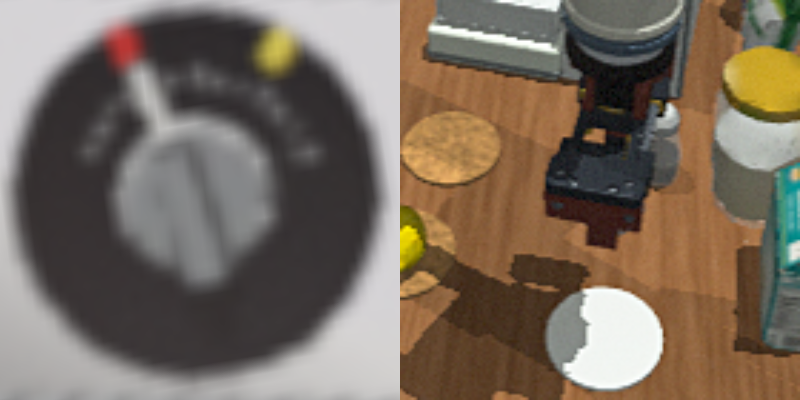

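In the top view the pointer now stands at the red clip (-0.433 against -0.453; averaged with the kinematics and the side view, the difference is about 0). The garlic is held (51.6 mm wide). Now I place it.

Run:
```python
from d import *
c=[.4892,.0937]
print(inverse_kinematics([*c,.06],QD[0]))
move_pose([.605,-.324,.22],QD[0])
move_pose([*c,.20],QD[0]);wait(.2);print(get_grip_width()*.088)
movel([*c,.075],v=.15);print(movel([*c,.060],v=.04,until_force=3),get_tcp_pos(),get_ft_force())
wait(.2);command_gripper(.8);print(get_ft_force())
movel([*c,.2],v=.12);move_pose([.40,-.25,.3],QD[0]);print(get_time());look("r5")
a,b=bgr("top"),bgr("side")
cv2.imwrite("pics/f.png",np.hstack([cv2.resize(a[130:270,230:430],(400,280)),cv2.resize(b[180:380,190:340],(400,533))[:280]]) )
```

```text
[ 1.65351762e-01  5.03788051e-01  2.00079304e+00 -4.44089210e-16
  6.37011565e-01  1.89014809e+00]
0.05173068999979866
False [0.48903339 0.09365674 0.05978829] [-0.09416672  0.23118257 -0.17036876]
[-0.21394848 -0.48696335  0.90370306]
30.6667
top disc [-1.4  2.2 63.8] ptr [(46, -0.444, 178), (48, -0.442, 149)] ('red', array([-26.7,  54. ]), -0.454) ('yel', array([26.6, 52.2]), 0.511)
side disc [ 2.7  0.2 66.1] ptr [(46, -0.593, 245), (48, -0.568, 198)] ('red', array([-29.,  51.]), -0.559) ('yel', array([24.3, 49.6]), 0.412)
tri disc [-1.1  0.   0.7  3.1]
tri red [-26.3  53.3   4.4   2.3]
tri yel [26.9 51.7  4.5  1.8]
```

View pics/f.png

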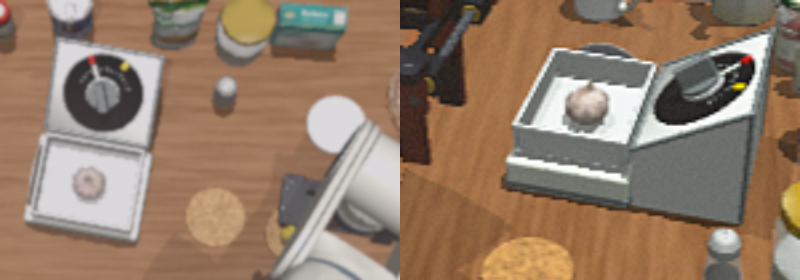

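The garlic stands upright in the middle of the tray. The pointer is at the red clip (top view +0.01, side view -0.02), and the arm is clear at z = 0.3.

```bash
python3 -c "
from station import *
print(get_ft_force(),get_time());print(job_done())"
```

```text
[-0.36557466  0.25581148 -0.0711341 ] 30.8667
the job is handed in; nothing more can be done
None
```

I set the pointer to the red clip, coming up to it clockwise (within about 0.02 rad in both camera views), laid the garlic upright in the feed tray, left the lemon on its cork coaster, and handed the job in at about 31 s.

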